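# Offer a dowelling jig up to a drilled batten

### The arm

A 6-joint arm with a two-finger parallel gripper is mounted at the origin on the work surface. World frame = base frame: x ahead of the robot, y to its left, z up, the work surface at z = 0. Lengths are in m, angles in rad, forces in N, time in s.
With the tool pointing down it reaches from about 0.275 to 1 m from the base axis. Payload 8.4 kg.
Tool frame: the origin (TCP) lies at the very end of the fingers, on their centre line; the grasp point (between the pads) lies 19 mm behind it; z points along the fingers, y is the direction in which the jaws open and shut (so a half turn about z gives the same grasp; the last joint's range is limited). The gripper opens to 85 mm and grips with 20 to 120 N. Pads are 22 mm wide; open, the fingers measure 114 mm over their backs; the gripper's body (76 mm by 85 mm) begins 54 mm behind the grasp point. The pads swing forward as they close: fully open they stand 13 mm farther back than shut.
Start: joints at [1.336, 0.353, 1.633, -0, 1.155, -0.002], TCP at [0.144, 0.608, 0.207] pointing down, gripper open.
Joint ranges: [-2.63, 2.63], [-0.92, 2.1], [0.06, 2.66], [-1.3, 4.44], [0, 2.69], [-3.02, 3.02]. Speed limits (rad/s): [2.22, 2.22, 2.79, 3.14, 3.14, 3.14].

### API

Orientations are given as a 3x3 rotation matrix whose columns are the frame's x, y, z axes.
In Python, from bench import bot, optics gives the robot as it stands.
- The arm moves only by the tool arm_command, never from a script. Its argument "commands" is a list of rows, each an object of numbers: "x", "y", "z": the shift along the tool's x, y, z in units of 50 mm (1.0 is 50 mm); "wx", "wy", "wz": the turn, a rotation vector about the tool's x, y, z in degrees. A call has exactly 10 rows; each row shifts and turns the commanded pose from where the row before left it, along the tool's axes as they then stand; what a row does not reach is not made up. A row lasts 1/10 s, in which the tool goes at most 50 mm and 8.59 degrees, less where a joint would pass 70% of its speed; a pose out of reach is approached as far as the arm can. A call is refused whole if a number of a shift passes 1 or a number of a turn 8.59, either way. A call with a gripper value outside its range is refused whole. "grip" is the opening in per cent of the stroke, from 0 (shut) to 100 (fully open), set as the call begins (left out, the last holds). The fingers move at their own pace and stop on an object; the grip force is fixed at half the most. Time passes only in rows, so rows that do not move let the fingers close, or fill a call up. It gives the time, the measured TCP pose, the force and the opening at its end, in the units of the state.
- bot.state(): the state, without advancing time (a new reading comes with each control period).
- optics.capture(name): name is "scene" or "top"; returns a dict with "image" (384x512x3 uint8, red, green, blue), "K" (3x3 intrinsics, pixels), "D" ([k1, k2, p1, p2, k3] as OpenCV has them; the pictures are not rectified), "world_from_camera" (4x4, takes a point from camera to world coordinates). Camera axes: x right, y up, looking along -z (the intrinsics and any distortion apply to the point x, -y, -z); pixel columns grow to the right and rows downward; lengths in m; the calibration is good to about 2 mm. A picture is of the moment at which its call begins. There is no depth.
- bot.hand_in(): hands the job in, once; it reports no verdict.
The state is a dict: "time_s": time; "joints": joint angles; "qvel": joint speeds; "tau": joint torques, N m; "ee_pos": TCP position; "tcp_rot": TCP orientation; "contact_force": force on the tool from outside, world axes, zero at the start; "moment": the same for the moment, N m; "opening": finger opening in m.
Only numpy, scipy, OpenCV 4.12 (cv2) and the standard library are available. Lean on these libraries where they do the work, as an engineer would, in place of code of your own. Each camera call takes 0.05 s, during which the arm holds its last target.

### The job

Pull the aluminium dowelling jig up off its storage rail, out of the sprung roller catch, and carry it over the top of the glued-up panel that stands on edge, without touching the panel. Bring it over the clamped batten and stop with its two steel pins hanging about a centimetre above the two drilled holes, each pin in line with its hole, the jig level and still, never touching the batten. Finish like that, holding the jig in the gripper (do not lower it in or let go), and leave the hammer, screwdriver, offcut and bottle where they lie.

Things in the scene. Friction and masses are not known exactly. Their poses are not given: they have to be found in the camera images.
- jig: Dowelling jig, about 0.3 kg, loose: aluminium flange 90 x 40 x 8 mm, on it a body 90 x 30 x 16 mm (top at z = 24), on that the black grip block of jig_grip. Origin: centre of the flange's underside; x along the 90 mm, z up. A half turn makes no difference. It starts on the rail, x along the rail, its two pins hanging in the gap between the bars.
- jig_grip (a point): Middle of the jig's black upright grip block, 44 mm above the origin of jig, same axes: 40 (along x) x 20 (along y) x 40 mm high, to be pinched across its 20 mm.
- jig_pins (a point): Point midway between the tips of the jig's two steel pins, 14 mm below the origin of jig, same axes. The pins, 10 mm in diameter, stick out 14 mm below the flange at x = +32 and -32 mm; dark round heads 3 mm high show above them on the body's top.
- rail: Storage rail, fixed: two parallel aluminium bars 240 mm long on two wooden feet, 40 mm wide over both, 14 mm gap between them, bars' top at z = 40 mm. Origin: on the bench under its middle; x along the bars, z up.
- catch (a point): Middle of the sprung roller catch on the rail, 53 mm above the bench, axes of the rail. A white roller each side (12 mm diameter) rests 2 to 3 mm over the jig's flange edge and springs outward; steel brackets reach y = +-43 mm and up to 61 mm above the bench. Pulling the jig straight up takes about 10 N over its weight for the first few mm, then it is free.
- batten: Wooden batten, fixed, 45 mm wide and 40 mm high, lying along its x axis from x = -100 to +200 mm. Origin: at the bench, under the midpoint of its two holes. A steel clamp with a wooden handle stands on it at x = 160 mm, up to 163 mm high.
- holes (a point): Point on the batten's top face (40 mm above the bench) midway between the two drilled holes: 14 mm diameter, 25 mm deep, at x = +32 and -32 mm from this point; x along the batten, z up.
- panel_top (a point): Middle of the top edge of the fixed glued-up panel that stands on edge between rail and batten: 300 mm long (along x), 22 mm thick (along y), top 120 mm above the bench, with small wooden feet at its bottom.
- panel: The same panel; origin on the bench under its middle.
- hammer: Bystander: hammer lying on the bench.
- offcut: Bystander: dark wooden offcut 110 x 45 x 30 mm, origin under its centre.
- screwdriver: Bystander: screwdriver lying on the bench.
- bottle: Bystander: white bottle, 60 mm diameter, 150 mm high, origin under its centre.
There are look-alikes about, which are no part of the job. Leave any purple or red look-alike of the rail alone.

How it is judged:
By the outcome, as a careful person would: the job done as asked, in the order asked, and still so for the second after the job is handed in, while the arm keeps its last pose, push and grip.
It also fails if it takes over 40 s, if anything falls off the work surface, if the arm or the gripper's body presses on something with over 40 N, if the wrist force passes 120 N, or if a joint passes its speed limit or range.

## Working session

There is one attempt and no reset: what is moved stays moved. The work goes in short steps, Python scripts to look and compute and a tool call to move; the robot and the scene stay as the last step left them, time stands still between calls to the robot, and variables do not carry over. Pictures are saved under pics/ and viewed, and the job is handed in when it is done.

Besides the shell and the picture viewer there is one more tool, called by a JSON object that holds its "method" and its "body", one argument or row to a line. arm_command: Moves the arm, as the interface text tells. Its arguments: {"type":"object","properties":{"commands":{"type":"array"},"grip":{"type":"number"}},"required":["commands"]}

```bash
mkdir -p pics; ls; python3 - <<'E'
from bench import bot, optics
import cv2, pickle
for n in ("scene","top"):
    c=optics.capture(n); pickle.dump(c,open(f"{n}0.pkl","wb"))
    cv2.imwrite(f"pics/{n}0.png",c["image"][:,:,::-1])
    print(n,c["K"],c["D"],c["world_from_camera"])
print(bot.state())
E
```

```text
pics
scene [[428.21221833   0.         254.10530392]
 [  0.         428.21221833 191.6521776 ]
 [  0.           0.           1.        ]] [0.04951862 0.         0.         0.         0.        ] [[ 0.09169952 -0.73003663  0.67722797  1.48760008]
 [ 0.99572821  0.07459623 -0.05441272 -0.10245343]
 [-0.01079537  0.67932461  0.7337585   1.17574423]
 [ 0.          0.          0.          1.        ]]
top [[465.74891858   0.         257.47677899]
 [  0.         465.74891858 197.54307342]
 [  0.           0.           1.        ]] [-0.16995696  0.          0.          0.          0.        ] [[-0.0192683   0.98901551 -0.14655051  0.28706673]
 [-0.99952028 -0.0226094  -0.02116664 -0.01692774]
 [-0.02424756  0.14607236  0.9889767   1.36635452]
 [ 0.          0.          0.          1.        ]]
{'time_s': 0.1, 'joints': array([ 1.33562296e+00,  3.53612323e-01,  1.63407899e+00,  1.84778366e-05,
        1.15523291e+00, -2.40222293e-03]), 'qvel': array([ 8.69986396e-04, -8.80731969e-04, -2.00516443e-03,  7.31360129e-04,
       -2.95891688e-03, -1.59699371e-05]), 'tau': array([-1.85209828e-03, -6.06352830e+01, -3.42821860e+01, -8.86293356e-05,
        4.13658097e-03,  1.79963104e-05]), 'ee_pos': array([0.14405411, 0.60767398, 0.20620768]), 'tcp_rot': array([[-9.73029172e-01,  2.30681865e-01, -3.26711507e-04],
       [ 2.30682096e-01,  9.73028316e-01, -1.29097987e-03],
       [ 2.00939026e-05, -1.33152757e-03, -9.99999113e-01]]), 'contact_force': array([-0.13511066, -0.08114124,  0.07348105]), 'moment': array([0.02520877, 0.03356697, 0.0283677 ]), 'opening': 0.08523557771287571}
```

View pics/scene0.png

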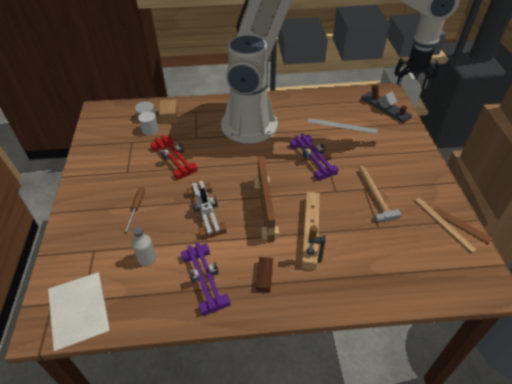

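View pics/top0.png

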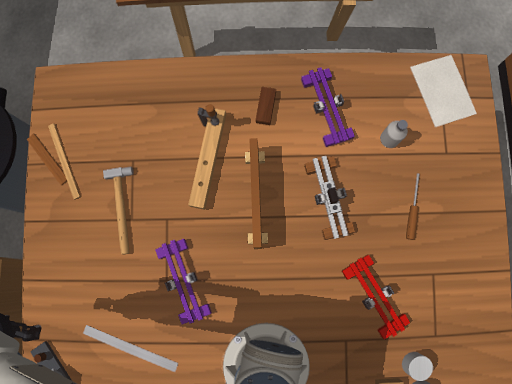

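The aluminium rail with the jig is at about top (331,197) and scene (207,208). The look-alikes are purple at top (327,106) and (183,281), and red at (376,297). Only the first is aluminium and carries a jig. The batten is at top (208,160) and the panel at (256,195). I'll enlarge these to confirm.

```bash
cat > h.py <<'E'
import numpy as np, cv2, pickle
def load(n): return pickle.load(open(n+".pkl","rb"))
F=np.diag([1,-1,-1.])
def ray(c,uv):
    p=cv2.undistortPointsIter(np.array([[uv]],float),c["K"],np.array(c["D"],float),None,None,(3,100,1e-12))[0,0]
    T=c["world_from_camera"]; d=T[:3,:3]@F@np.array([p[0],p[1],1]); return T[:3,3],d
def at(c,uv,z):
    o,d=ray(c,uv); return o+d*(z-o[2])/d[2]
def tri(c1,u1,c2,u2):
    A=[];b=[]
    for c,u in((c1,u1),(c2,u2)):
        o,d=ray(c,u); d=d/np.linalg.norm(d); P=np.eye(3)-np.outer(d,d); A.append(P);b.append(P@o)
    return np.linalg.lstsq(np.vstack(A),np.hstack(b),rcond=None)[0]
def proj(c,X):
    T=c["world_from_camera"]; X=np.atleast_2d(X); p=((X-T[:3,3])@T[:3,:3])@F
    return cv2.projectPoints(p,np.zeros(3),np.zeros(3),c["K"],np.array(c["D"],float))[0][:,0]
def crop(c,name,u0,v0,w,h,s):
    im=c["image"][v0:v0+h,u0:u0+w,::-1]; cv2.imwrite(name,cv2.resize(im,None,fx=s,fy=s,interpolation=cv2.INTER_CUBIC))
E
python3 - <<'E'
from h import *
t=load("top0");s=load("scene0")
crop(t,"pics/a.png",300,145,65,100,6)
crop(t,"pics/b.png",180,95,100,160,3.75)
crop(s,"pics/c.png",180,170,60,75,8)
crop(s,"pics/d.png",240,150,100,130,4.5)
E
```

```text
(no output)
```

View pics/a.png

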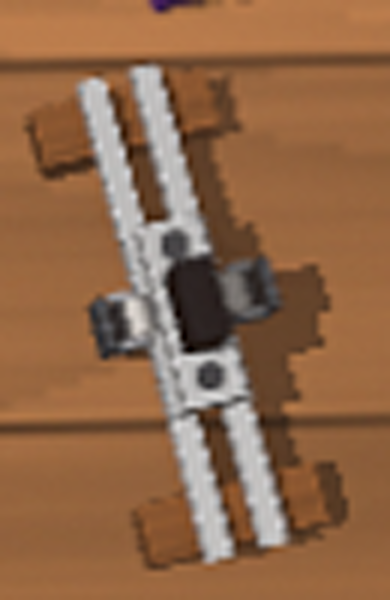

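View pics/b.png

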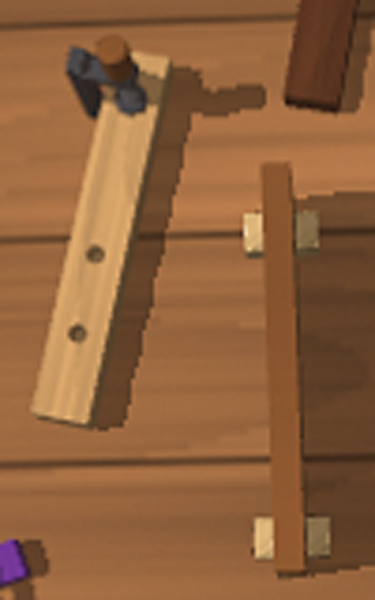

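View pics/c.png

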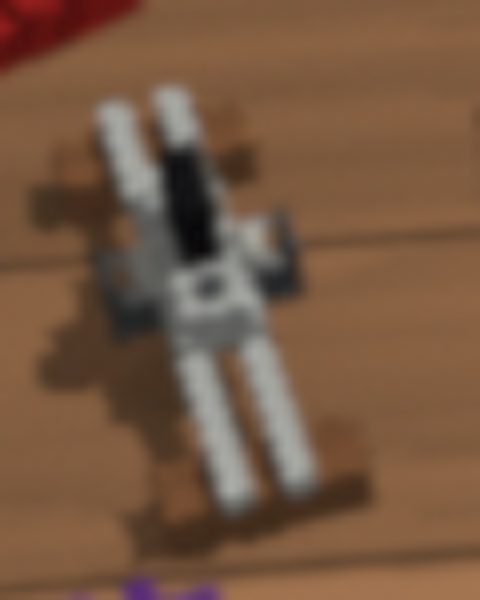

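View pics/d.png

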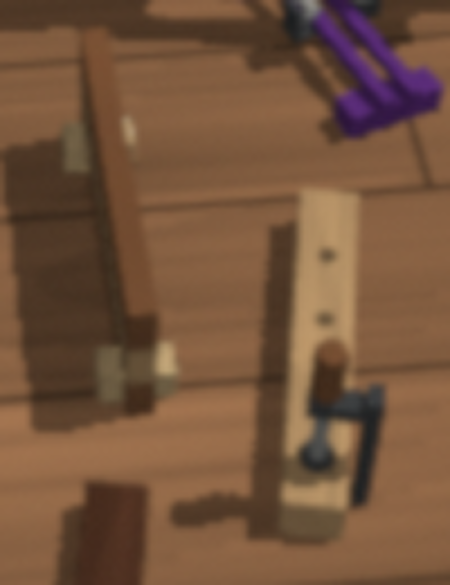

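```bash
python3 - <<'E'
from h import *
np.set_printoptions(precision=4,suppress=True)
t=load("top0");s=load("scene0")
def cen(c,u,v,r=3,thr=None):
    g=cv2.cvtColor(c["image"],cv2.COLOR_RGB2GRAY).astype(float)
    for _ in range(5):
        ui,vi=int(round(u)),int(round(v)); w=g[vi-r:vi+r+1,ui-r:ui+r+1]
        k=np.clip(np.percentile(w,65)-w-8,0,None); yy,xx=np.mgrid[vi-r:vi+r+1,ui-r:ui+r+1]
        n=((k*xx).sum()/k.sum(),(k*yy).sum()/k.sum())
        u,v=n
    return n
def C(x,y,u0,v0,s): return (u0+(x+.5)/s-.5, v0+(y+.5)/s-.5)
A=lambda x,y:C(x,y,300,145,6); B=lambda x,y:C(x,y,180,95,3.75); S=lambda x,y:C(x,y,180,170,8); D=lambda x,y:C(x,y,240,150,4.5)
print("holes top")
H=[]
for p in((95,254),(78,334)):
    u=cen(t,*B(*p)); print(B(*p),u,at(t,u,.04)); H.append(at(t,u,.04))
print(np.linalg.norm(H[0]-H[1]), (H[0]+H[1])/2, np.degrees(np.arctan2(*(H[0]-H[1])[1::-1])))
H=[]
for p in((326,256),(324,320)):
    u=cen(s,*D(*p)); print('scene',D(*p),u,at(s,u,.04)); H.append(at(s,u,.04))
print(np.linalg.norm(H[0]-H[1]),(H[0]+H[1])/2)
P=[at(t,A(*p),.067) for p in((175,242),(210,376))]
print("pins",P,np.linalg.norm(P[0]-P[1]),(P[0]+P[1])/2,np.degrees(np.arctan2(*(P[0]-P[1])[1::-1])))
print("scene pin",at(s,S(208,286),.067), "scene grip top corners",[at(s,S(*p),.104) for p in((162,150),(193,150),(212,255),(183,250))])
G=[at(t,A(*p),.104) for p in((168,268),(207,257),(230,342),(190,352))]; print("grip",G,np.mean(G,0))
R=[at(t,A(*p),.04) for p in((93,82),(147,70),(218,560),(273,545))]
print("rail",np.mean(R,0),R[0]-R[2],R[1]-R[3],np.degrees(np.arctan2(*(R[0]-R[2]+R[1]-R[3])[1::-1])))
Q=[at(t,B(*p),.12) for p in((263,163),(289,163),(277,572),(304,572))]
print("panel",Q,np.mean(Q,0))
K=at(t,B(112,48),.16);print("clamp",K)
E
```

```text
holes top
(204.96666666666667, 162.36666666666667) (np.float64(204.82990654205608), np.float64(162.29065420560747)) [0.5915 0.1637 0.04  ]
(200.43333333333334, 183.7) (np.float64(200.14669357342441), np.float64(183.39909965849117)) [0.529  0.1775 0.04  ]
0.06400167442220436 [0.5603 0.1706 0.04  ] -12.420809553494594
scene (312.05555555555554, 206.5) (np.float64(312.2076023391813), np.float64(206.33333333333334)) [0.5296 0.1773 0.04  ]
scene (311.6111111111111, 220.72222222222223) (np.float64(311.9179331306991), np.float64(220.4741641337386)) [0.592  0.1647 0.04  ]
0.06366401596260099 [0.5608 0.171  0.04  ]
pins [array([ 0.5112, -0.1918,  0.067 ]), array([ 0.447 , -0.2056,  0.067 ])] 0.0655841896309538 [ 0.4791 -0.1987  0.067 ] 12.171614900385991
scene pin [ 0.5109 -0.1918  0.067 ] scene grip top corners [array([ 0.4639, -0.2073,  0.104 ]), array([ 0.4652, -0.1941,  0.104 ]), array([ 0.5265, -0.1869,  0.104 ]), array([ 0.5225, -0.1989,  0.104 ])]
grip [array([ 0.4928, -0.183 ,  0.104 ]), array([ 0.4975, -0.2012,  0.104 ]), array([ 0.4579, -0.2101,  0.104 ]), array([ 0.4537, -0.1915,  0.104 ])] [ 0.4755 -0.1965  0.104 ]
rail [ 0.4819 -0.1976  0.04  ] [0.2334 0.0509 0.    ] [0.2324 0.0509 0.    ] 12.321540117240959
panel [array([0.6385, 0.0279, 0.12  ]), array([0.638 , 0.0087, 0.12  ]), array([0.3381, 0.0229, 0.12  ]), array([0.3377, 0.0037, 0.12  ])] [0.4881 0.0158 0.12  ]
clamp [0.7171 0.1349 0.16  ]
```

{"method": "arm_command", "body": {
  "commands": [
    {"x":-0.3,"y":-0.4},
    {"x":-0.51,"y":-0.71},
    {"x":-0.51,"y":-0.71},
    {"x":-0.51,"y":-0.71},
    {"x":-0.51,"y":-0.71},
    {"x":-0.51,"y":-0.71},
    {"x":-0.51,"y":-0.71},
    {"x":-0.51,"y":-0.71},
    {"x":-0.51,"y":-0.71},
    {"x":-0.51,"y":-0.71}
  ],
  "grip": 100
}}

```text
validation failed for argument at $.co...
```

{"method": "arm_command", "body": {
  "commands": [
    {"x":-0.51,"y":-0.71},
    {"x":-0.51,"y":-0.71},
    {"x":-0.51,"y":-0.71},
    {"x":-0.51,"y":-0.71},
    {"x":-0.51,"y":-0.71},
    {"x":-0.51,"y":-0.71},
    {"x":-0.51,"y":-0.71},
    {"x":-0.51,"y":-0.71},
    {"x":-0.51,"y":-0.71},
    {"x":-0.51,"y":-0.71}
  ]
}}

```text
validation failed for argument at $.co...
```

The call was refused; rows probably need all six keys. I'll test that with a small first move.

{"method": "arm_command", "body": {
  "commands": [
    {"x":-0.3,"y":-0.4,"z":0,"wx":0,"wy":0,"wz":0},
    {"x":-0.51,"y":-0.71,"z":0,"wx":0,"wy":0,"wz":0},
    {"x":-0.51,"y":-0.71,"z":0,"wx":0,"wy":0,"wz":0},
    {"x":-0.51,"y":-0.71,"z":0,"wx":0,"wy":0,"wz":0},
    {"x":-0.51,"y":-0.71,"z":0,"wx":0,"wy":0,"wz":0},
    {"x":-0.51,"y":-0.71,"z":0,"wx":0,"wy":0,"wz":0},
    {"x":-0.51,"y":-0.71,"z":0,"wx":0,"wy":0,"wz":0},
    {"x":-0.51,"y":-0.71,"z":0,"wx":0,"wy":0,"wz":0},
    {"x":-0.51,"y":-0.71,"z":0,"wx":0,"wy":0,"wz":0},
    {"x":-0.51,"y":-0.71,"z":0,"wx":0,"wy":0,"wz":0}
  ],
  "grip": 100
}}

```text
time_s: 1.1
ee_pos: [0.3039, 0.2197, 0.2069]
tcp_rot: [[-0.973, 0.23, 0.0], [0.23, 0.973, 0.0], [-0.0, 0.0, -1.0]]
contact_force: [0.5, -0.0, 0.1]
opening: 0.0849
```

{"method": "arm_command", "body": {
  "commands": [
    {"x":-0.53,"y":-0.73,"z":0,"wx":0,"wy":0,"wz":0},
    {"x":-0.53,"y":-0.73,"z":0,"wx":0,"wy":0,"wz":0},
    {"x":-0.53,"y":-0.73,"z":0,"wx":0,"wy":0,"wz":0},
    {"x":-0.53,"y":-0.73,"z":0,"wx":0,"wy":0,"wz":0},
    {"x":-0.53,"y":-0.73,"z":0,"wx":0,"wy":0,"wz":0},
    {"x":-0.53,"y":-0.73,"z":0,"wx":0,"wy":0,"wz":0},
    {"x":-0.53,"y":-0.73,"z":0,"wx":0,"wy":0,"wz":0},
    {"x":-0.53,"y":-0.73,"z":0,"wx":0,"wy":0,"wz":0},
    {"x":-0.53,"y":-0.73,"z":0,"wx":0,"wy":0,"wz":0},
    {"x":-0.53,"y":-0.73,"z":0,"wx":0,"wy":0,"wz":0}
  ]
}}

```text
time_s: 2.1
ee_pos: [0.4776, -0.1969, 0.2067]
tcp_rot: [[-0.973, 0.231, -0.0], [0.231, 0.973, 0.0], [0.0, 0.0, -1.0]]
contact_force: [0.6, 0.0, 0.2]
opening: 0.0857
```

{"method": "arm_command", "body": {
  "commands": [
    {"x":0,"y":0,"z":0.1,"wx":0,"wy":0,"wz":-5.1},
    {"x":0,"y":0,"z":0.2,"wx":0,"wy":0,"wz":-5.1},
    {"x":0,"y":0,"z":0.2,"wx":0,"wy":0,"wz":-5.1},
    {"x":0,"y":0,"z":0.2,"wx":0,"wy":0,"wz":-5.1},
    {"x":0,"y":0,"z":0.2,"wx":0,"wy":0,"wz":-5.1},
    {"x":0,"y":0,"z":0.2,"wx":0,"wy":0,"wz":0},
    {"x":0,"y":0,"z":0.1,"wx":0,"wy":0,"wz":0},
    {"x":0,"y":0,"z":0,"wx":0,"wy":0,"wz":0},
    {"x":0,"y":0,"z":0,"wx":0,"wy":0,"wz":0},
    {"x":0,"y":0,"z":0,"wx":0,"wy":0,"wz":0}
  ]
}}

```text
time_s: 3.1
ee_pos: [0.4778, -0.195, 0.1474]
tcp_rot: [[-0.978, -0.21, 0.001], [-0.21, 0.978, -0.0], [-0.001, -0.0, -1.0]]
contact_force: [-0.2, 0.1, 0.2]
opening: 0.0853
```

```bash
python3 - <<'E'
from bench import bot, optics
from h import *
for n in ("scene","top"):
    c=optics.capture(n); pickle.dump(c,open(f"{n}1.pkl","wb"))
crop(load("top1"),"pics/a1.png",290,145,80,100,6)
crop(load("scene1"),"pics/c1.png",160,150,100,100,6)
for i in range(3): print(bot.state()["ee_pos"],bot.state()["joints"])
E
```

```text
[ 0.47773245 -0.19501175  0.14734575] [-3.90454914e-01  2.53704892e-01  1.92266368e+00 -1.67558756e-05
  9.64381288e-01 -2.17312405e+00]
[ 0.47773245 -0.19501175  0.14734575] [-3.90454914e-01  2.53704892e-01  1.92266368e+00 -1.67558756e-05
  9.64381288e-01 -2.17312405e+00]
[ 0.47773245 -0.19501175  0.14734575] [-3.90454914e-01  2.53704892e-01  1.92266368e+00 -1.67558756e-05
  9.64381288e-01 -2.17312405e+00]
```

View pics/a1.png

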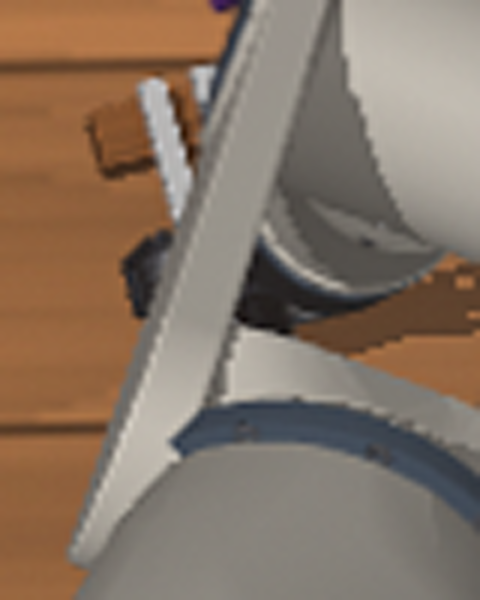

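View pics/c1.png

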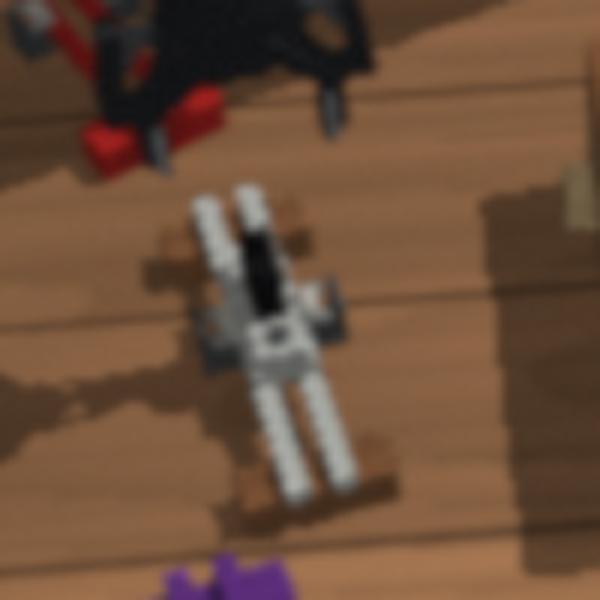

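```bash
python3 - <<'E'
from h import *
s=load("scene1")
y=np.array([-.21,.978,0])
for k in(-1,1):
    p=proj(s,np.array([.4777,-.195,.158])+k*.046*y)[0]; print(((p-[160,150])+.5)*6-.5)
E
```

```text
[171.87906218 200.53084436]
[334.4608114  163.92214069]
```

{"method": "arm_command", "body": {
  "commands": [
    {"x":0,"y":-0.06,"z":0.15,"wx":0,"wy":0,"wz":0},
    {"x":0,"y":0,"z":0.25,"wx":0,"wy":0,"wz":0},
    {"x":0,"y":0,"z":0.25,"wx":0,"wy":0,"wz":0},
    {"x":0,"y":0,"z":0.25,"wx":0,"wy":0,"wz":0},
    {"x":0,"y":0,"z":0.2,"wx":0,"wy":0,"wz":0},
    {"x":0,"y":0,"z":0.15,"wx":0,"wy":0,"wz":0},
    {"x":0,"y":0,"z":0,"wx":0,"wy":0,"wz":0},
    {"x":0,"y":0,"z":0,"wx":0,"wy":0,"wz":0},
    {"x":0,"y":0,"z":0,"wx":0,"wy":0,"wz":0},
    {"x":0,"y":0,"z":0,"wx":0,"wy":0,"wz":0}
  ]
}}

```text
time_s: 4.2
ee_pos: [0.4784, -0.198, 0.0849]
tcp_rot: [[-0.978, -0.211, 0.001], [-0.211, 0.978, -0.0], [-0.001, -0.001, -1.0]]
contact_force: [-0.4, 0.1, -0.9]
opening: 0.0853
```

```bash
python3 - <<'E'
from bench import bot, optics
from h import *
for n in ("scene",):
    c=optics.capture(n); pickle.dump(c,open(f"{n}2.pkl","wb"))
crop(load("scene2"),"pics/c2.png",160,150,100,100,6)
s=bot.state();print(s["ee_pos"],s["contact_force"])
y=np.array([-.211,.978,0])
c=load("scene2")
for k in(-1,1):
  for z in (0.085,.098):
    p=proj(c,np.array([.4784,-.198,z])+k*.046*y)[0]; print(((p-[160,150])+.5)*6-.5)
E
```

```text
[ 0.47836677 -0.19797257  0.084849  ] [ 0.60262224 -0.00399904 -0.13507718]
[182.40328146 290.54325549]
[179.63903488 275.23467027]
[339.06446047 253.97171812]
[337.34690554 238.62486689]
```

View pics/c2.png

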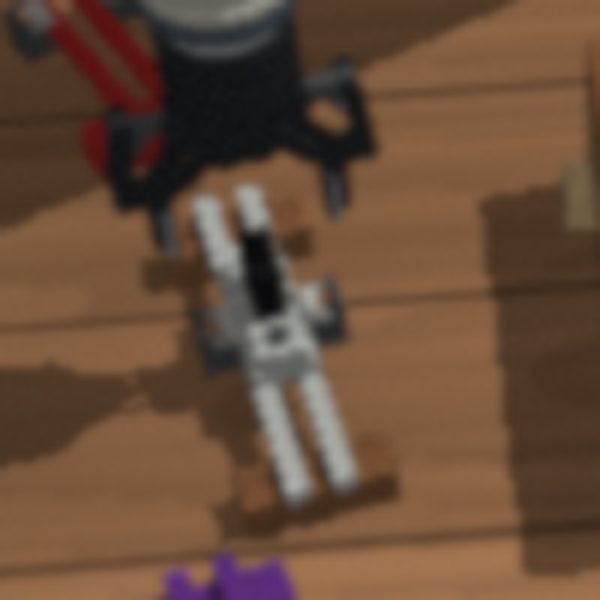

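The fingertips look about 25 px (crop) higher than predicted, so I'm checking this against the start images before going lower.

```bash
python3 - <<'E'
from h import *
t=load("top0");s=load("scene0")
y=np.array([.231,.973,0])
for c,n,o in((s,"s",(380,40)),(t,"t",(0,310))):
  im=c["image"][:,:,::-1].copy(); 
  im=im[o[1]:o[1]+74,o[0]:o[0]+90]; im=cv2.resize(im,None,fx=6,fy=6,interpolation=cv2.INTER_CUBIC)
  for z,col in((.206,(0,255,0)),(.219,(0,0,255)),(.235,(255,0,0))):
    for k in(-1,1):
      p=proj(c,np.array([.144,.6077,z])+k*.046*y)[0]; q=((p-o)+.5)*6-.5; print(n,z,p)
      cv2.circle(im,tuple(int(a) for a in q),3,col,-1)
  cv2.imwrite(f"pics/tip_{n}.png",im)
s=load("scene2")
im=cv2.imread("pics/c2.png")
E
```

```text
s 0.206 [396.39111591  93.26756785]
s 0.206 [421.27758111  94.82093984]
s 0.219 [397.2044875   90.37669283]
s 0.219 [422.24834097  91.91632276]
s 0.235 [398.2199229   86.77025576]
s 0.235 [423.46042279  88.29230081]
t 0.206 [ 45.04270552 327.13914114]
t 0.206 [ 14.38923486 317.72650687]
t 0.219 [ 42.74573198 327.72218377]
t 0.219 [ 11.8712657  318.18124425]
t 0.235 [ 39.8582905  328.45338263]
t 0.235 [  8.71084109 318.74967248]
```

View pics/tip_s.png

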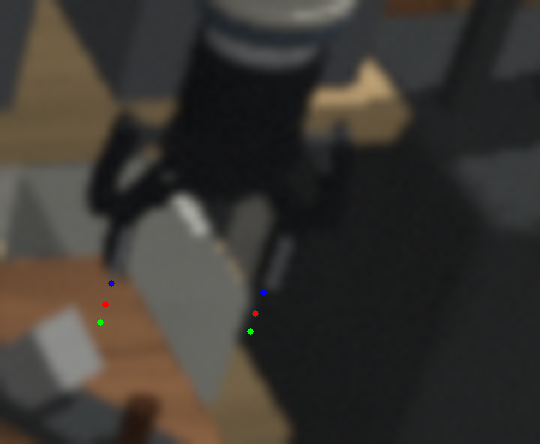

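View pics/tip_t.png

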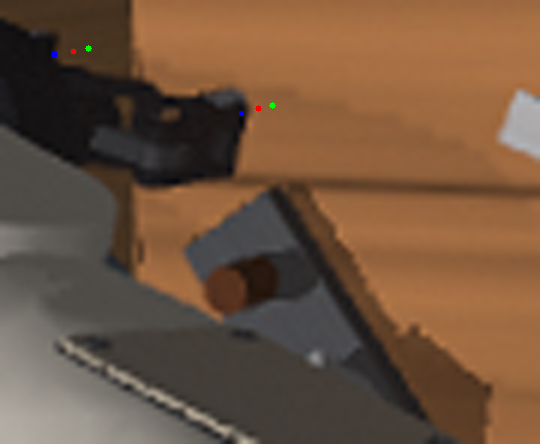

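```bash
python3 - <<'E'
from h import *
t=load("top0");s=load("scene0")
y=np.array([.231,.973,0])
print("expect",np.array([.144,.6077,.206])-.046*y)
for tp in((238,135),(240,110),(235,165)):
  for sp in ((117,268),):
    a=(380+(sp[0]+.5)/6-.5,40+(sp[1]+.5)/6-.5); b=((tp[0]+.5)/6-.5,310+(tp[1]+.5)/6-.5)
    X=tri(s,a,t,b); print(X,proj(s,X)-a,proj(t,X)-b)
E
```

```text
expect [0.133374 0.562942 0.206   ]
[0.12492058 0.56529565 0.239326  ] [[-0.67870226  0.24037202]] [[-1.00124364 -0.11698016]]
[0.13654885 0.55983604 0.24740056] [[-0.61088381  0.21674657]] [[-0.90039534 -0.10624177]]
[0.11070306 0.572104   0.22950057] [[-0.72292185  0.25570325]] [[-1.06763964 -0.12309762]]
```

The tips match in x and y but appear about 20 mm high. I'll raise, shut and look, to find where the shut tips really are.

{"method": "arm_command", "body": {
  "commands": [
    {"x":0,"y":0,"z":-0.4,"wx":0,"wy":0,"wz":0},
    {"x":0,"y":0,"z":-0.4,"wx":0,"wy":0,"wz":0},
    {"x":0,"y":0,"z":0,"wx":0,"wy":0,"wz":0},
    {"x":0,"y":0,"z":0,"wx":0,"wy":0,"wz":0},
    {"x":0,"y":0,"z":0,"wx":0,"wy":0,"wz":0},
    {"x":0,"y":0,"z":0,"wx":0,"wy":0,"wz":0},
    {"x":0,"y":0,"z":0,"wx":0,"wy":0,"wz":0},
    {"x":0,"y":0,"z":0,"wx":0,"wy":0,"wz":0},
    {"x":0,"y":0,"z":0,"wx":0,"wy":0,"wz":0},
    {"x":0,"y":0,"z":0,"wx":0,"wy":0,"wz":0}
  ],
  "grip": 20
}}

```text
time_s: 5.25
ee_pos: [0.478, -0.1978, 0.1243]
tcp_rot: [[-0.978, -0.211, -0.0], [-0.211, 0.978, 0.0], [0.0, 0.0, -1.0]]
contact_force: [0.1, 0.7, 0.9]
opening: 0.0172
```

```bash
python3 - <<'E'
from bench import bot, optics
from h import *
c=optics.capture("scene"); pickle.dump(c,open("scene3.pkl","wb"))
st=bot.state();print(st["ee_pos"],st["contact_force"],st["opening"])
o=(160,150)
im=cv2.resize(c["image"][150:250,160:260,::-1],None,fx=6,fy=6,interpolation=cv2.INTER_CUBIC)
y=st["tcp_rot"][:,1]
for dz,col in((0,(0,255,0)),(.019,(0,0,255))):
  for k in(-1,1):
    q=(proj(c,st["ee_pos"]+[0,0,dz]+k*(st["opening"]/2+.005)*y)[0]-o+.5)*6-.5; print(q); cv2.circle(im,tuple(int(a) for a in q),3,col,-1)
cv2.imwrite("pics/c3.png",im)
E
```

```text
[ 0.47801396 -0.1978224   0.12430376] [0.11486626 1.11124272 0.92461081] 0.01690832784592626
[231.3085331  230.02691474]
[278.03256345 219.3145587 ]
[227.66418604 206.65389506]
[274.85602661 195.9279688 ]
```

View pics/c3.png

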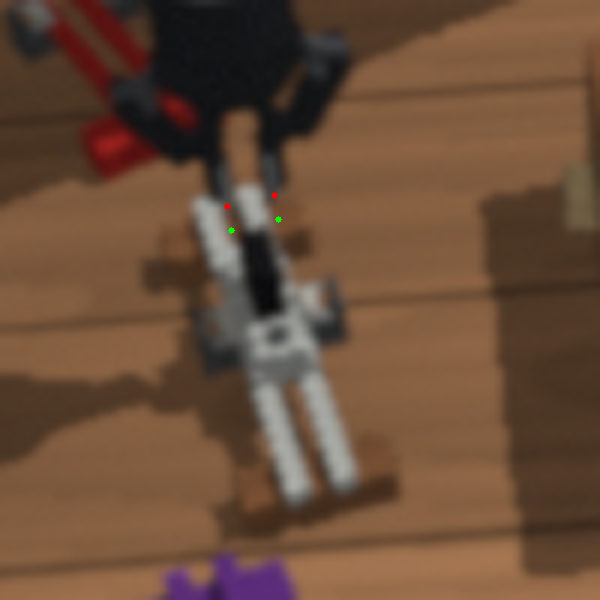

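```bash
python3 - <<'E'
from bench import bot, optics
from h import *
c=optics.capture("top"); pickle.dump(c,open("top3.pkl","wb"))
crop(c,"pics/t3.png",270,130,110,110,5)
E
```

```text
(no output)
```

View pics/t3.png

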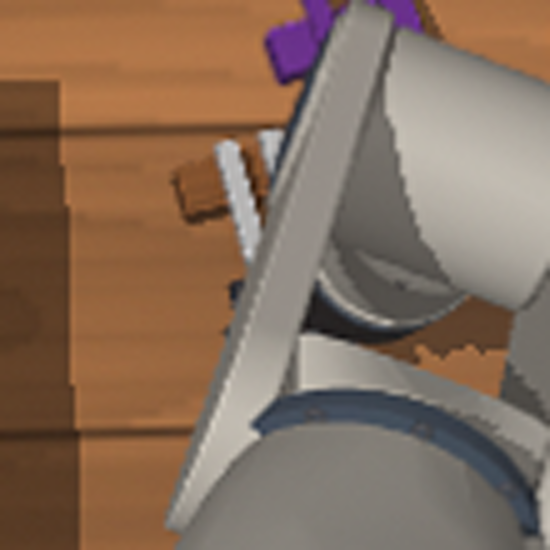

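{"method": "arm_command", "body": {
  "commands": [
    {"x":0,"y":0,"z":0,"wx":0,"wy":0,"wz":0},
    {"x":0,"y":0,"z":0,"wx":0,"wy":0,"wz":0},
    {"x":0,"y":0,"z":0,"wx":0,"wy":0,"wz":0},
    {"x":0,"y":0,"z":0.1,"wx":0,"wy":0,"wz":0},
    {"x":0,"y":0,"z":0.2,"wx":0,"wy":0,"wz":0},
    {"x":0,"y":0,"z":0.24,"wx":0,"wy":0,"wz":0},
    {"x":0,"y":0,"z":0.24,"wx":0,"wy":0,"wz":0},
    {"x":0,"y":0,"z":0.2,"wx":0,"wy":0,"wz":0},
    {"x":0,"y":0,"z":0.1,"wx":0,"wy":0,"wz":0},
    {"x":0,"y":0,"z":0,"wx":0,"wy":0,"wz":0}
  ],
  "grip": 70
}}

```text
time_s: 6.35
ee_pos: [0.4774, -0.1976, 0.0693]
tcp_rot: [[-0.978, -0.211, -0.002], [-0.211, 0.978, 0.001], [0.001, 0.001, -1.0]]
contact_force: [0.1, -0.2, 0.1]
opening: 0.0599
```

```bash
python3 - <<'E'
from bench import bot, optics
from h import *
c=optics.capture("scene"); pickle.dump(c,open("scene4.pkl","wb"))
st=bot.state();print(st["ee_pos"],st["contact_force"],st["opening"])
crop(c,"pics/c4.png",170,160,75,75,8)
E
```

```text
[ 0.47781917 -0.1977291   0.06993111] [0.91835982 0.62359106 0.00938165] 0.059828457856630206
```

View pics/c4.png

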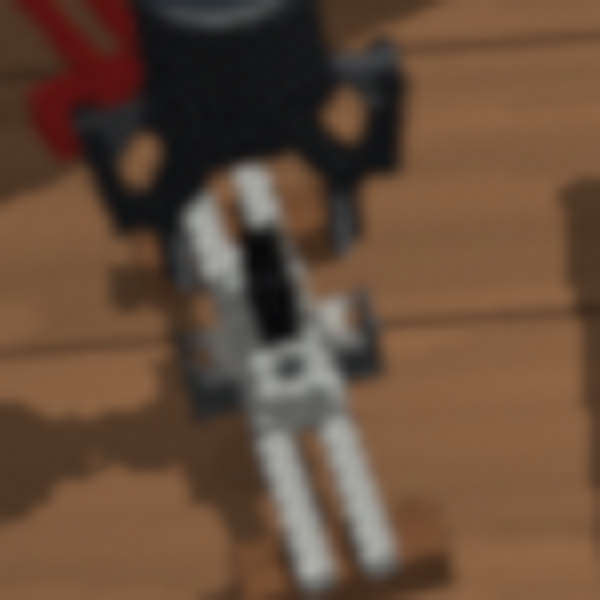

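```bash
python3 - <<'E'
from h import *
c=load("scene4")
for z in(.064,.07,.08,.09,.104): print(z,(proj(c,[.4778,-.1977,z])[0]-[170,160]+.5)*8-.5)
R=lambda a,b:np.array([.4785,-.198,0])+[.9775*a-.211*b,.211*a+.9775*b,0]
for a in(-.02,.02):
  for b in(-.01,.01):
    for z in(.064,.104): print(a,b,z,(proj(c,R(a,b)+[0,0,z])[0]-[170,160]+.5)*8-.5)
# independent: known fingertip width direction
E
```

```text
0.064 [273.90920198 314.40720161]
0.07 [272.57095246 305.20023079]
0.08 [270.32220714 289.7338129 ]
0.09 [268.05023063 274.11351495]
0.104 [264.8297179  251.98198497]
-0.02 -0.01 0.064 [240.76733311 288.59815728]
-0.02 -0.01 0.104 [231.08472891 226.09852245]
-0.02 0.01 0.064 [285.31198538 278.19847269]
-0.02 0.01 0.104 [276.54088991 215.66776588]
0.02 -0.01 0.064 [260.91223221 353.8657142 ]
0.02 -0.01 0.104 [251.4803623  291.56910996]
0.02 0.01 0.064 [306.17952236 343.10112233]
0.02 0.01 0.104 [297.68761556 280.76533939]
```

{"method": "arm_command", "body": {
  "commands": [
    {"x":0,"y":0,"z":0,"wx":0,"wy":0,"wz":0},
    {"x":0,"y":0,"z":0,"wx":0,"wy":0,"wz":0},
    {"x":0,"y":0,"z":0,"wx":0,"wy":0,"wz":0},
    {"x":0,"y":0,"z":0,"wx":0,"wy":0,"wz":0},
    {"x":0,"y":0,"z":0,"wx":0,"wy":0,"wz":0},
    {"x":0,"y":0,"z":0,"wx":0,"wy":0,"wz":0},
    {"x":0,"y":0,"z":0,"wx":0,"wy":0,"wz":0},
    {"x":0,"y":0,"z":0,"wx":0,"wy":0,"wz":0},
    {"x":0,"y":0,"z":0,"wx":0,"wy":0,"wz":0},
    {"x":0,"y":0,"z":0,"wx":0,"wy":0,"wz":0}
  ],
  "grip": 30
}}

```text
time_s: 7.4
ee_pos: [0.4781, -0.1978, 0.0704]
tcp_rot: [[-0.978, -0.211, 0.0], [-0.211, 0.978, 0.0], [-0.0, 0.0, -1.0]]
contact_force: [0.1, 0.6, 0.7]
opening: 0.0257
```

```bash
python3 - <<'E'
from bench import bot, optics
from h import *
c=optics.capture("scene"); pickle.dump(c,open("scene5.pkl","wb"))
st=bot.state();print(st["ee_pos"],st["contact_force"],st["opening"])
crop(c,"pics/c5.png",180,170,50,50,12)
E
```

```text
[ 0.47801846 -0.19780686  0.07035459] [-0.16687088 -0.16823165 -0.35255387] 0.025617848048649684
```

View pics/c5.png

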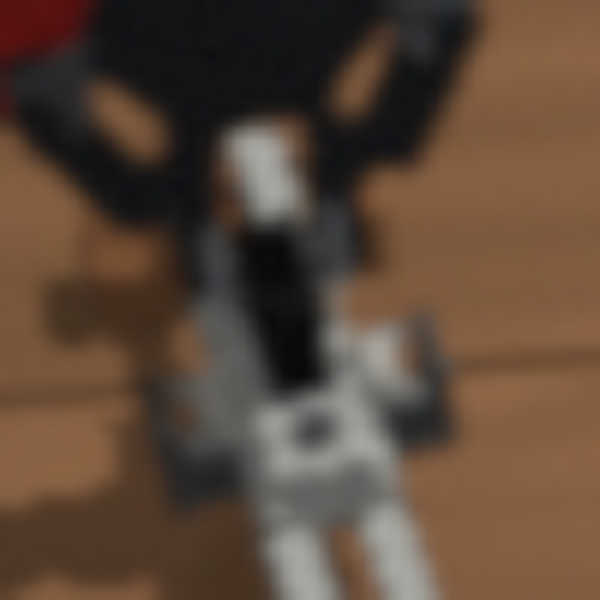

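{"method": "arm_command", "body": {
  "commands": [
    {"x":-0.05,"y":0,"z":0.03,"wx":0,"wy":0,"wz":0},
    {"x":-0.05,"y":0,"z":0.03,"wx":0,"wy":0,"wz":0},
    {"x":0,"y":0,"z":0.03,"wx":0,"wy":0,"wz":0},
    {"x":0,"y":0,"z":0.03,"wx":0,"wy":0,"wz":0},
    {"x":0,"y":0,"z":0,"wx":0,"wy":0,"wz":0},
    {"x":0,"y":0,"z":0,"wx":0,"wy":0,"wz":0},
    {"x":0,"y":0,"z":0,"wx":0,"wy":0,"wz":0},
    {"x":0,"y":0,"z":0,"wx":0,"wy":0,"wz":0},
    {"x":0,"y":0,"z":0,"wx":0,"wy":0,"wz":0},
    {"x":0,"y":0,"z":0,"wx":0,"wy":0,"wz":0}
  ]
}}

```text
time_s: 8.45
ee_pos: [0.4829, -0.1968, 0.0644]
tcp_rot: [[-0.978, -0.211, 0.0], [-0.211, 0.978, -0.0], [-0.0, -0.0, -1.0]]
contact_force: [0.3, -0.1, 0.5]
opening: 0.0254
```

```bash
python3 - <<'E'
from bench import bot, optics
from h import *
c=optics.capture("scene"); pickle.dump(c,open("scene6.pkl","wb"))
st=bot.state();print(st["ee_pos"],st["contact_force"],st["opening"])
crop(c,"pics/c6.png",180,170,50,50,12)
E
```

```text
[ 0.4829396  -0.19679484  0.06443745] [-0.57954676  0.11418753 -0.14325736] 0.025583416203461384
```

View pics/c6.png

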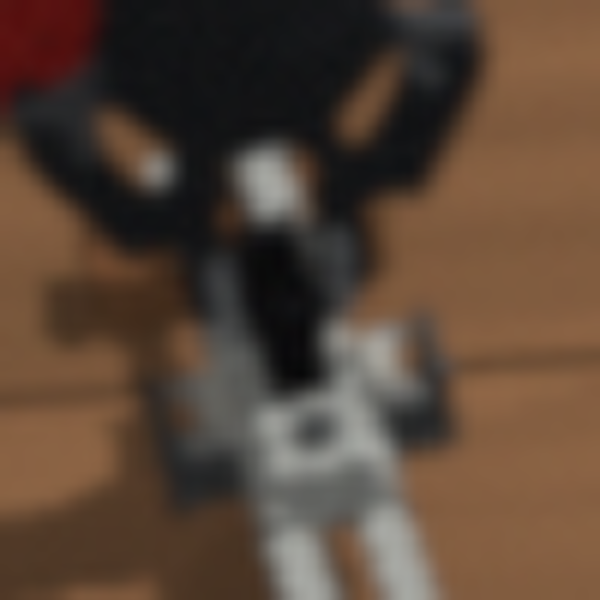

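{"method": "arm_command", "body": {
  "commands": [
    {"x":0,"y":0,"z":0.02,"wx":0,"wy":0,"wz":0},
    {"x":0,"y":0,"z":0.02,"wx":0,"wy":0,"wz":0},
    {"x":0,"y":0,"z":0.02,"wx":0,"wy":0,"wz":0},
    {"x":0,"y":0,"z":0.02,"wx":0,"wy":0,"wz":0},
    {"x":0,"y":0,"z":0.02,"wx":0,"wy":0,"wz":0},
    {"x":0,"y":0,"z":0,"wx":0,"wy":0,"wz":0},
    {"x":0,"y":0,"z":0,"wx":0,"wy":0,"wz":0},
    {"x":0,"y":0,"z":0,"wx":0,"wy":0,"wz":0},
    {"x":0,"y":0,"z":0,"wx":0,"wy":0,"wz":0},
    {"x":0,"y":0,"z":0,"wx":0,"wy":0,"wz":0}
  ]
}}

```text
time_s: 9.5
ee_pos: [0.483, -0.1968, 0.0594]
tcp_rot: [[-0.978, -0.211, 0.0], [-0.211, 0.978, -0.0], [-0.0, -0.0, -1.0]]
contact_force: [0.8, 0.5, -0.8]
opening: 0.0257
```

{"method": "arm_command", "body": {
  "commands": [
    {"x":0,"y":0,"z":0.02,"wx":0,"wy":0,"wz":0},
    {"x":0,"y":0,"z":0.02,"wx":0,"wy":0,"wz":0},
    {"x":0,"y":0,"z":0.02,"wx":0,"wy":0,"wz":0},
    {"x":0,"y":0,"z":0,"wx":0,"wy":0,"wz":0},
    {"x":0,"y":0,"z":0,"wx":0,"wy":0,"wz":0},
    {"x":0,"y":0,"z":0,"wx":0,"wy":0,"wz":0},
    {"x":0,"y":0,"z":0,"wx":0,"wy":0,"wz":0},
    {"x":0,"y":0,"z":0,"wx":0,"wy":0,"wz":0},
    {"x":0,"y":0,"z":0,"wx":0,"wy":0,"wz":0},
    {"x":0,"y":0,"z":0,"wx":0,"wy":0,"wz":0}
  ]
}}

```text
time_s: 10.5
ee_pos: [0.4829, -0.1968, 0.0564]
tcp_rot: [[-0.978, -0.211, 0.0], [-0.211, 0.978, -0.0], [-0.0, -0.0, -1.0]]
contact_force: [-0.8, -0.5, 0.4]
opening: 0.0258
```

```bash
python3 - <<'E'
from bench import bot, optics
from h import *
c=optics.capture("scene"); pickle.dump(c,open("scene7.pkl","wb"))
st=bot.state();print(st["ee_pos"],st["contact_force"],st["opening"])
crop(c,"pics/c7.png",180,170,50,50,12)
E
```

```text
[ 0.48295486 -0.19677091  0.05639314] [0.52420589 0.71601078 0.04542691] 0.025443228758797794
```

View pics/c7.png

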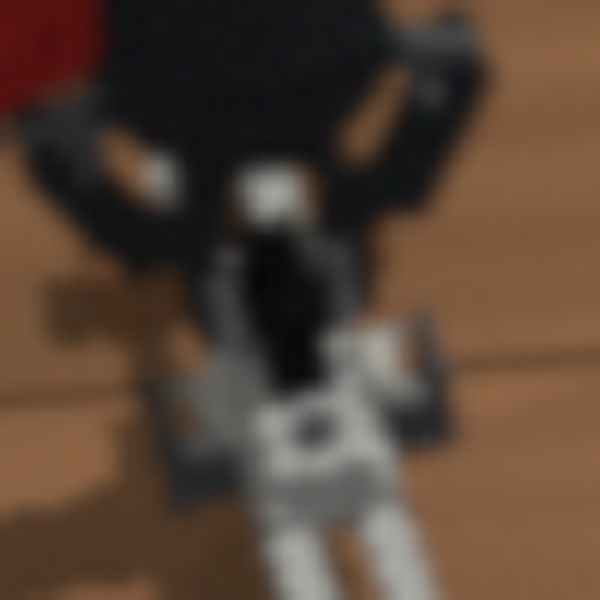

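No contact at TCP 0.056, so the picture was right and the tips sit about 20 mm above the nominal position. I'll go 4 mm deeper and close.

{"method": "arm_command", "body": {
  "commands": [
    {"x":0,"y":0,"z":0.02,"wx":0,"wy":0,"wz":0},
    {"x":0,"y":0,"z":0.02,"wx":0,"wy":0,"wz":0},
    {"x":0,"y":0,"z":0.02,"wx":0,"wy":0,"wz":0},
    {"x":0,"y":0,"z":0.02,"wx":0,"wy":0,"wz":0},
    {"x":0,"y":0,"z":0,"wx":0,"wy":0,"wz":0},
    {"x":0,"y":0,"z":0,"wx":0,"wy":0,"wz":0},
    {"x":0,"y":0,"z":0,"wx":0,"wy":0,"wz":0},
    {"x":0,"y":0,"z":0,"wx":0,"wy":0,"wz":0},
    {"x":0,"y":0,"z":0,"wx":0,"wy":0,"wz":0},
    {"x":0,"y":0,"z":0,"wx":0,"wy":0,"wz":0}
  ]
}}

```text
time_s: 11.55
ee_pos: [0.4829, -0.1968, 0.0524]
tcp_rot: [[-0.978, -0.211, -0.0], [-0.211, 0.978, -0.0], [0.0, -0.0, -1.0]]
contact_force: [-0.8, -0.8, 1.0]
opening: 0.0257
```

{"method": "arm_command", "body": {
  "commands": [
    {"x":0,"y":0,"z":0,"wx":0,"wy":0,"wz":0},
    {"x":0,"y":0,"z":0,"wx":0,"wy":0,"wz":0},
    {"x":0,"y":0,"z":0,"wx":0,"wy":0,"wz":0},
    {"x":0,"y":0,"z":0,"wx":0,"wy":0,"wz":0},
    {"x":0,"y":0,"z":0,"wx":0,"wy":0,"wz":0},
    {"x":0,"y":0,"z":0,"wx":0,"wy":0,"wz":0},
    {"x":0,"y":0,"z":0,"wx":0,"wy":0,"wz":0},
    {"x":0,"y":0,"z":0,"wx":0,"wy":0,"wz":0},
    {"x":0,"y":0,"z":0,"wx":0,"wy":0,"wz":0},
    {"x":0,"y":0,"z":0,"wx":0,"wy":0,"wz":0}
  ],
  "grip": 0
}}

```text
time_s: 12.55
ee_pos: [0.4829, -0.1968, 0.0524]
tcp_rot: [[-0.978, -0.211, -0.0], [-0.211, 0.978, 0.0], [0.0, 0.0, -1.0]]
contact_force: [-1.3, 0.5, 3.1]
opening: 0.019
```

```bash
python3 - <<'E'
from bench import bot, optics
from h import *
c=optics.capture("scene"); pickle.dump(c,open("scene8.pkl","wb"))
st=bot.state();print(st["ee_pos"],st["contact_force"],st["opening"])
crop(c,"pics/c8.png",180,170,50,50,12)
E
```

```text
[ 0.48289364 -0.19675571  0.05240632] [-0.97357845 -0.18230149  3.30304952] 0.01878409768615084
```

View pics/c8.png

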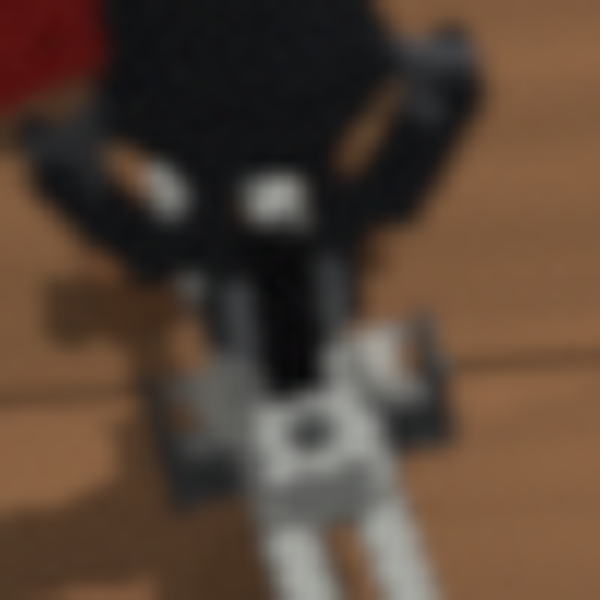

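{"method": "arm_command", "body": {
  "commands": [
    {"x":0,"y":0,"z":-0.04,"wx":0,"wy":0,"wz":0},
    {"x":0,"y":0,"z":-0.04,"wx":0,"wy":0,"wz":0},
    {"x":0,"y":0,"z":-0.06,"wx":0,"wy":0,"wz":0},
    {"x":0,"y":0,"z":-0.1,"wx":0,"wy":0,"wz":0},
    {"x":0,"y":0,"z":-0.15,"wx":0,"wy":0,"wz":0},
    {"x":0,"y":0,"z":-0.25,"wx":0,"wy":0,"wz":0},
    {"x":0,"y":0,"z":-0.3,"wx":0,"wy":0,"wz":0},
    {"x":0,"y":0,"z":-0.3,"wx":0,"wy":0,"wz":0},
    {"x":0,"y":0,"z":-0.3,"wx":0,"wy":0,"wz":0},
    {"x":0,"y":0,"z":-0.2,"wx":0,"wy":0,"wz":0}
  ]
}}

```text
time_s: 13.6
ee_pos: [0.4836, -0.1972, 0.1415]
tcp_rot: [[-0.978, -0.211, 0.002], [-0.211, 0.978, -0.001], [-0.002, -0.001, -1.0]]
contact_force: [0.5, 1.2, -2.4]
opening: 0.0189
```

```bash
python3 - <<'E'
from bench import bot, optics
from h import *
c=optics.capture("scene"); pickle.dump(c,open("scene9.pkl","wb"))
st=bot.state();print(st["ee_pos"],st["contact_force"],st["moment"],st["opening"])
crop(c,"pics/c9.png",170,120,80,80,7)
E
```

```text
[ 0.48422692 -0.19744358  0.14258074] [-0.42209905 -0.03542019 -1.84086303] [ 0.00159122 -0.04622899 -0.02232631] 0.01881712988653362
```

View pics/c9.png

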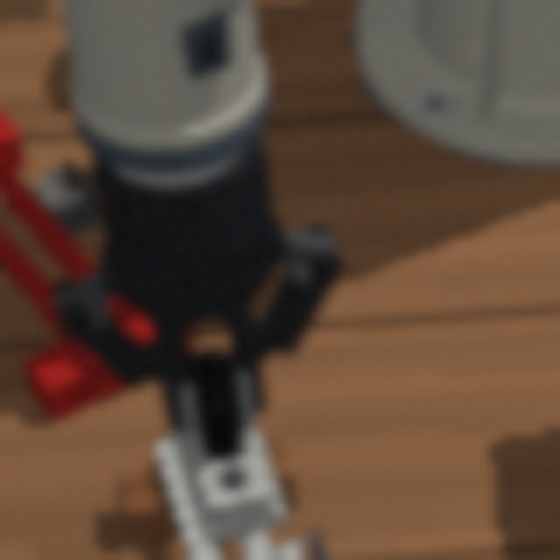

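{"method": "arm_command", "body": {
  "commands": [
    {"x":0,"y":0,"z":-0.3,"wx":0,"wy":0,"wz":0},
    {"x":0,"y":0,"z":-0.35,"wx":0,"wy":0,"wz":0},
    {"x":0,"y":0,"z":-0.25,"wx":0,"wy":0,"wz":0},
    {"x":-0.14,"y":0.3,"z":0,"wx":0,"wy":0,"wz":0},
    {"x":-0.28,"y":0.6,"z":0,"wx":0,"wy":0,"wz":0},
    {"x":-0.315,"y":0.68,"z":0,"wx":0,"wy":0,"wz":0},
    {"x":-0.315,"y":0.68,"z":0,"wx":0,"wy":0,"wz":0},
    {"x":-0.315,"y":0.68,"z":0,"wx":0,"wy":0,"wz":0},
    {"x":-0.315,"y":0.68,"z":0,"wx":0,"wy":0,"wz":0},
    {"x":-0.315,"y":0.68,"z":0,"wx":0,"wy":0,"wz":0}
  ]
}}

```text
time_s: 14.65
ee_pos: [0.5352, 0.0359, 0.1845]
tcp_rot: [[-0.978, -0.211, 0.0], [-0.211, 0.978, -0.0], [-0.0, -0.0, -1.0]]
contact_force: [0.7, -0.3, -2.3]
opening: 0.0191
```

{"method": "arm_command", "body": {
  "commands": [
    {"x":-0.315,"y":0.68,"z":0,"wx":0,"wy":0,"wz":0},
    {"x":-0.315,"y":0.68,"z":0,"wx":0,"wy":0,"wz":0},
    {"x":-0.275,"y":0.6,"z":0,"wx":0,"wy":0,"wz":0},
    {"x":-0.175,"y":0.4,"z":0,"wx":0,"wy":0,"wz":0},
    {"x":-0.075,"y":0.16,"z":0,"wx":0,"wy":0,"wz":0},
    {"x":0,"y":0,"z":0,"wx":0,"wy":0,"wz":5},
    {"x":0,"y":0,"z":0,"wx":0,"wy":0,"wz":7},
    {"x":0,"y":0,"z":0,"wx":0,"wy":0,"wz":7},
    {"x":0,"y":0,"z":0,"wx":0,"wy":0,"wz":4},
    {"x":0,"y":0,"z":0,"wx":0,"wy":0,"wz":1.6}
  ]
}}

```text
time_s: 15.65
ee_pos: [0.5649, 0.169, 0.1843]
tcp_rot: [[-0.976, 0.218, -0.0], [0.218, 0.976, -0.0], [0.0, -0.0, -1.0]]
contact_force: [0.1, 0.4, -2.8]
opening: 0.0187
```

```bash
python3 - <<'E'
from bench import bot, optics
from h import *
for n in("scene","top"):
    c=optics.capture(n); pickle.dump(c,open(n+"10.pkl","wb"))
st=bot.state();print(st["ee_pos"],st["tcp_rot"],st["contact_force"],st["moment"],st["opening"])
crop(load("scene10"),"pics/c10.png",270,130,90,90,6)
crop(load("top10"),"pics/t10.png",160,110,110,110,5)
E
```

```text
[0.56494073 0.1692288  0.18433788] [[-9.76598650e-01  2.15069812e-01 -2.29875615e-04]
 [ 2.15069875e-01  9.76598617e-01 -3.01080107e-04]
 [ 1.59742966e-04 -3.43473746e-04 -9.99999928e-01]] [-0.68987027  0.81092337 -2.88150032] [-0.01347573 -0.04735862  0.02616606] 0.01900117927776078
```

View pics/c10.png

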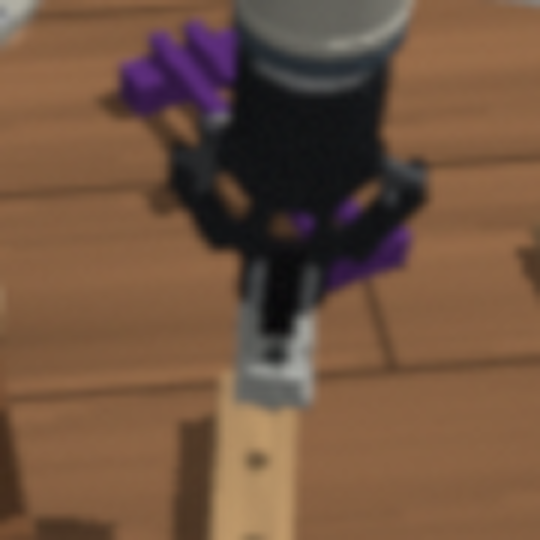

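View pics/t10.png

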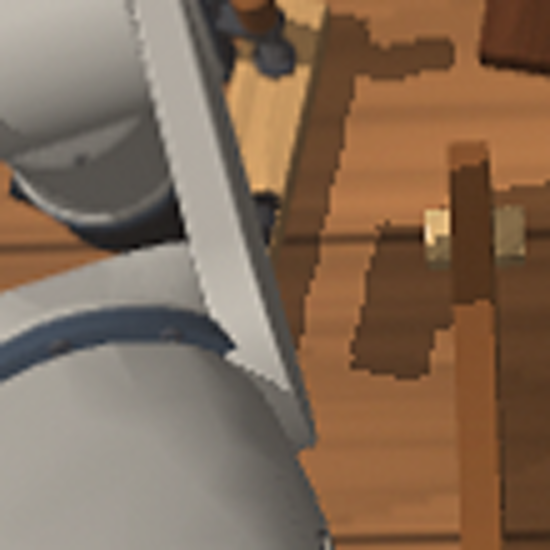

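```bash
cat >> h.py <<'E'
def C(x,y,u0,v0,s): return (u0+(x+.5)/s-.5, v0+(y+.5)/s-.5)
def jig(st,a,b,z,off=(-.0046,0.),zg=.0524):
    R=st["tcp_rot"]; ax=-R[:,0]; ay=R[:,1]
    o=st["ee_pos"]+ax*off[0]+ay*off[1]; dz=st["ee_pos"][2]-zg+.040
    return np.array([o[0],o[1],dz])+ax*a+ay*b+np.array([0,0,z])
def overlay(c,st,name,o,w,h,s,**k):
    im=cv2.resize(c["image"][o[1]:o[1]+h,o[0]:o[0]+w,::-1],None,fx=s,fy=s,interpolation=cv2.INTER_CUBIC)
    Q=lambda X:tuple(int(v) for v in np.round((proj(c,X)[0]-o+.5)*s-.5))
    def box(x,y,z0,z1,col):
        for z in(z0,z1):
            P=[Q(jig(st,a,b,z,**k)) for a,b in((-x,-y),(x,-y),(x,y),(-x,y))]
            cv2.polylines(im,[np.array(P)],True,col,1)
    box(.045,.02,0,.008,(0,255,0)); box(.045,.015,.008,.024,(255,0,0)); box(.02,.01,.024,.064,(0,0,255))
    for a in(-.032,.032): cv2.circle(im,Q(jig(st,a,0,.027,**k)),3,(0,255,255),-1)
    cv2.imwrite(name,im); return Q
E
python3 - <<'E'
from bench import bot
from h import *
st=bot.state(); pickle.dump(st,open("st10.pkl","wb"))
c=load("scene10")
Q=overlay(c,st,"pics/o10.png",(285,160),50,50,12)
print(jig(st,0,0,0), at(c,C(275,352,270,130,6),.1989), jig(st,.032,0,.027))
E
```

```text
[0.56044838 0.17021812 0.17193788] [0.59106055 0.16176608 0.1989    ] [0.59169953 0.16333588 0.19893276]
```

View pics/o10.png

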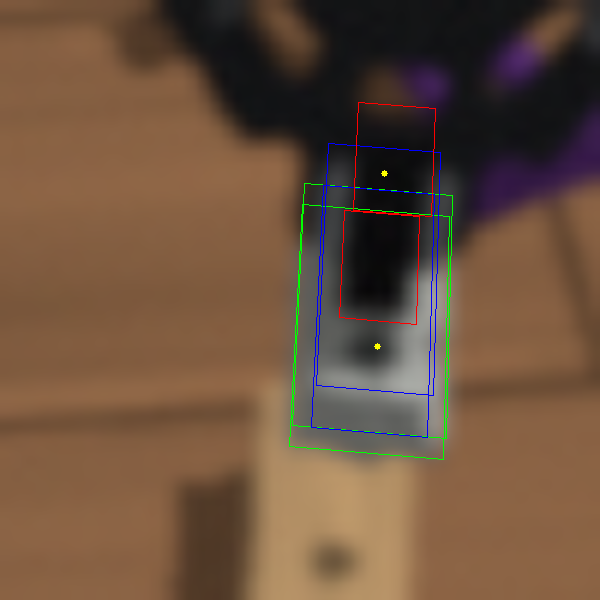

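```bash
python3 - <<'E'
from h import *
crop(load("scene10"),"pics/p10.png",285,160,50,50,12)
E
```

```text
(no output)
```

View pics/p10.png

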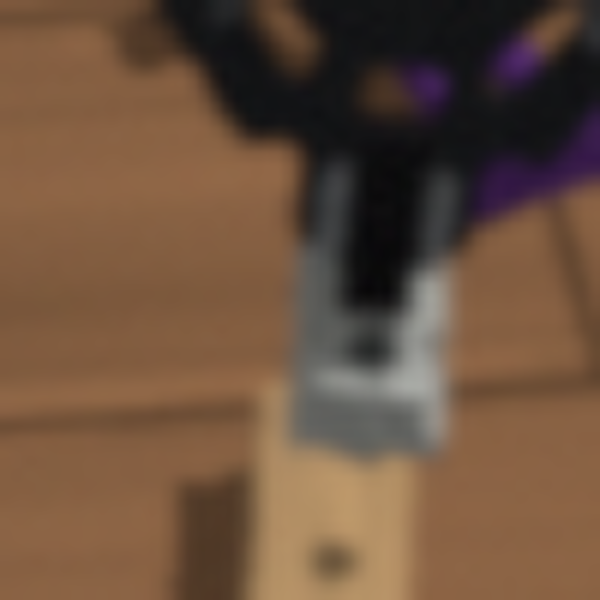

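The overlay agrees with the commanded pose to within about 1.5 mm. I'll lower 90 mm and look again.

{"method": "arm_command", "body": {
  "commands": [
    {"x":0,"y":0,"z":0.1,"wx":0,"wy":0,"wz":0},
    {"x":0,"y":0,"z":0.2,"wx":0,"wy":0,"wz":0},
    {"x":0,"y":0,"z":0.25,"wx":0,"wy":0,"wz":0},
    {"x":0,"y":0,"z":0.25,"wx":0,"wy":0,"wz":0},
    {"x":0,"y":0,"z":0.25,"wx":0,"wy":0,"wz":0},
    {"x":0,"y":0,"z":0.25,"wx":0,"wy":0,"wz":0},
    {"x":0,"y":0,"z":0.2,"wx":0,"wy":0,"wz":0},
    {"x":0,"y":0,"z":0.15,"wx":0,"wy":0,"wz":0},
    {"x":0,"y":0,"z":0.1,"wx":0,"wy":0,"wz":0},
    {"x":0,"y":0,"z":0.05,"wx":0,"wy":0,"wz":0}
  ]
}}

```text
time_s: 16.75
ee_pos: [0.565, 0.1697, 0.0939]
tcp_rot: [[-0.977, 0.215, -0.0], [0.215, 0.977, -0.0], [0.0, -0.0, -1.0]]
contact_force: [-0.5, -0.2, -2.5]
opening: 0.0189
```

```bash
python3 - <<'E'
from bench import bot, optics
from h import *
for n in("scene",):
    c=optics.capture(n); pickle.dump(c,open(n+"11.pkl","wb"))
st=bot.state();print(st["ee_pos"],st["tcp_rot"],st["contact_force"],st["moment"],st["opening"])
print(jig(st,0,0,0))
overlay(c,st,"pics/o11.png",(285,180),50,50,12)
crop(c,"pics/p11.png",285,180,50,50,12)
E
```

```text
[0.56496773 0.16972281 0.09388191] [[-9.76525012e-01  2.15403776e-01 -3.39288133e-04]
 [ 2.15403816e-01  9.76525058e-01 -8.80566907e-05]
 [ 3.12355620e-04 -1.59073520e-04 -9.99999939e-01]] [-0.33298205  0.10001175 -3.58144713] [-0.06260252  0.04558201  0.01695684] 0.019361341504757146
[0.56047572 0.17071367 0.08148191]
```

View pics/o11.png

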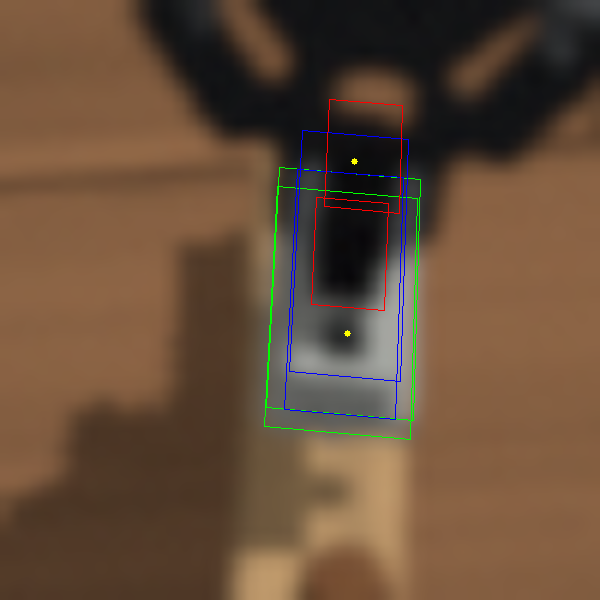

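View pics/p11.png

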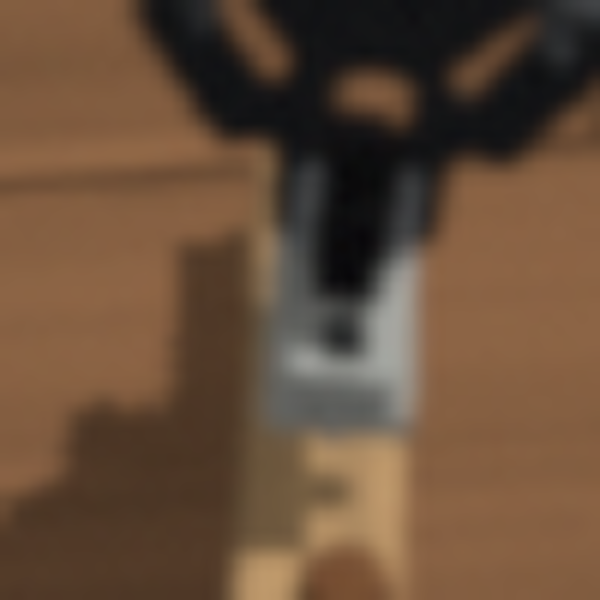

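{"method": "arm_command", "body": {
  "commands": [
    {"x":0,"y":0,"z":0.05,"wx":0,"wy":0,"wz":0},
    {"x":0,"y":0,"z":0.08,"wx":0,"wy":0,"wz":0},
    {"x":0,"y":0,"z":0.08,"wx":0,"wy":0,"wz":0},
    {"x":0,"y":0,"z":0.08,"wx":0,"wy":0,"wz":0},
    {"x":0,"y":0,"z":0.04,"wx":0,"wy":0,"wz":0},
    {"x":0,"y":0,"z":0.02,"wx":0,"wy":0,"wz":0},
    {"x":0,"y":0,"z":0,"wx":0,"wy":0,"wz":0},
    {"x":0,"y":0,"z":0,"wx":0,"wy":0,"wz":0},
    {"x":0,"y":0,"z":0,"wx":0,"wy":0,"wz":0},
    {"x":0,"y":0,"z":0,"wx":0,"wy":0,"wz":0}
  ]
}}

```text
time_s: 17.8
ee_pos: [0.5651, 0.1698, 0.077]
tcp_rot: [[-0.977, 0.215, 0.0], [0.215, 0.977, 0.0], [-0.0, 0.0, -1.0]]
contact_force: [-0.4, 0.6, -3.4]
opening: 0.0194
```

```bash
python3 - <<'E'
from bench import bot, optics
from h import *
for n in("scene","top"):
    c=optics.capture(n); pickle.dump(c,open(n+"12.pkl","wb"))
st=bot.state();print(st["time_s"],st["ee_pos"],st["tcp_rot"],st["contact_force"],st["moment"],st["opening"],abs(st["qvel"]).max())
print(jig(st,0,0,0),jig(st,0,0,-.014)-[.5605,.1708,.04])
c=load("scene12")
overlay(c,st,"pics/o12.png",(285,180),50,50,12)
crop(c,"pics/p12.png",285,180,50,50,12)
c=load("top12"); crop(c,"pics/t12.png",150,90,130,110,6); overlay(c,st,"pics/ot12.png",(170,130),70,70,8)
cv2.imwrite("pics/s12.png",load("scene12")["image"][:,:,::-1])
E
```

```text
17.9 [0.56512054 0.1697673  0.0769734 ] [[-9.76526366e-01  2.15397842e-01  1.62429604e-04]
 [ 2.15397851e-01  9.76526377e-01  3.39765614e-05]
 [-1.51298315e-04  6.81659957e-05 -9.99999986e-01]] [-0.69790052 -0.93095568 -3.47902858] [-0.0388341  -0.05984367  0.0280513 ] 0.018906219311238096 0.0012760216175464463
[0.56062852 0.17075813 0.0645734 ] [ 1.28519704e-04 -4.18669084e-05  1.05734014e-02]
```

View pics/o12.png

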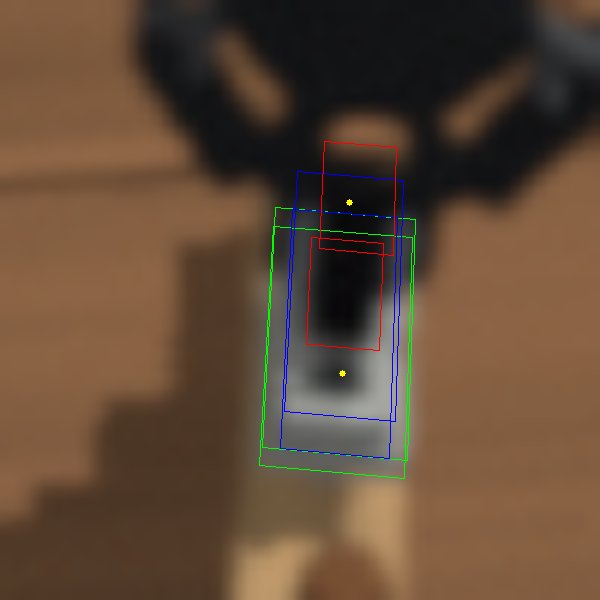

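View pics/p12.png

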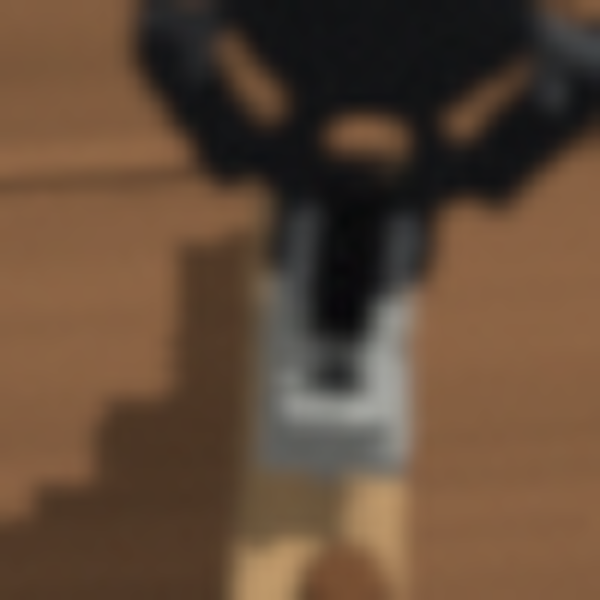

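View pics/s12.png

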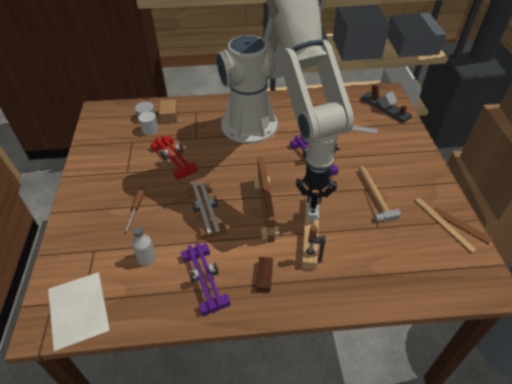

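View pics/ot12.png

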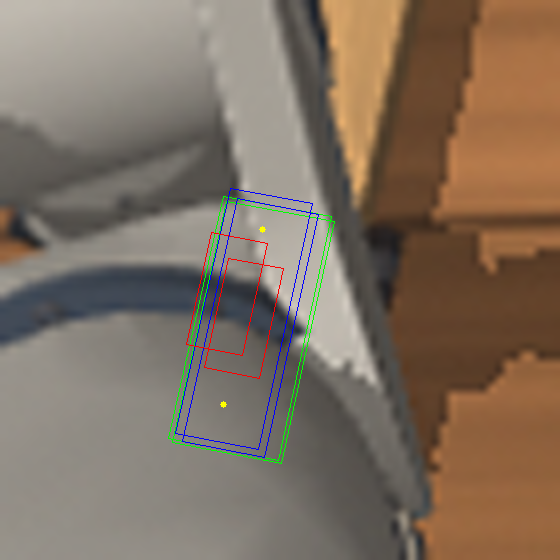

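```bash
python3 - <<'E'
from h import *
np.set_printoptions(linewidth=200)
c=load("scene12"); g=cv2.cvtColor(c["image"],cv2.COLOR_RGB2GRAY)
print("s12 cols 303..322"); 
for v in range(204,222): print(v,g[v,303:323])
c=load("scene0"); g=cv2.cvtColor(c["image"],cv2.COLOR_RGB2GRAY)
print("s0 cols 196..216")
for v in range(196,216): print(v,g[v,196:217])
E
python3 - <<'E'
import sys; sys.path.insert(0,'.')
from h import *
c=load("scene12")
E=np.array
import pickle
st=dict(tcp_rot=E([[-.97653,.2154,0],[.2154,.97653,0],[0,0,-1]]),ee_pos=E([.56512,.16977,.07697]))
for n,a,b,z in(("fl bl",.045,-.02,0),("fl br",.045,.02,0),("fl tl",.045,-.02,.008),("fl tr",.045,.02,.008),("bo bl",.045,-.015,.008),("bo br",.045,.015,.008),("bo tl",.045,-.015,.024),("bo tr",.045,.015,.024),("gr bl",.02,-.01,.024),("gr br",.02,.01,.024),("pin",.032,0,.027)): print(n,proj(c,jig(st,a,b,z))[0].round(2))
E
```

```text
s12 cols 303..322
204 [ 63  65  75  93 101  93  78  57  27  13  10  12  23  50  81 101 107 102 103 107]
205 [ 62  63  72  87  96  94  81  60  29  11  10  12  38  84 120 130 124 110 107 107]
206 [ 61  62  70  82  93  93  82  61  31  13  11  15  48 103 141 143 129 113 108 108]
207 [ 62  64  70  82  92  94  86  67  41  27  22  28  64 114 143 138 125 113 109 108]
208 [ 64  64  72  83  92  98  95  83  65  51  46  56  92 131 145 132 119 110 108 108]
209 [ 62  63  74  85  94  98  99  91  77  62  61  80 117 149 151 134 119 110 107 108]
210 [ 63  64  73  86  95 103 106  92  73  55  54  81 125 155 159 144 122 110 107 107]
211 [ 61  64  73  87  99 116 122  97  68  49  48  76 122 156 161 148 123 108 105 105]
212 [ 60  63  75  88  97 114 125 112  95  81  78  96 130 158 163 150 123 107 104 103]
213 [ 60  62  75  87  98 121 143 143 138 132 132 144 155 163 163 150 123 106 103 103]
214 [ 60  62  75  89  97 114 135 140 141 141 147 158 162 159 159 148 123 106 104 103]
215 [ 59  63  75  90  95  99 109 112 114 116 120 126 127 130 143 145 123 107 103 102]
216 [ 59  65  76  90  94  93  95  96  96  98  99 1
[... 1822 characters left out ...]
4 102 103]
211 [ 44  44  45  51  64  84  99 102  98  96  97  98  95  95 100 111 116 110 102 101 101]
212 [ 53  55  57  58  65  85 109 116 105 100  98  95  93  96 113 135 143 128 103  99 100]
213 [ 58  60  59  59  62  78 101 114 115 111  98  89  85  94 127 155 160 147 122 105 101]
214 [ 61  60  58  57  59  71 100 130 143 135 109  88  88 102 134 161 165 158 137 110 102]
215 [ 60  58  56  55  57  75 116 149 161 153 126  90  85 101 124 149 163 160 142 114 103]
fl bl [306.15 218.29]
fl br [318.24 219.39]
fl tl [306.33 216.77]
fl tr [318.48 217.86]
bo bl [307.85 216.9 ]
bo br [316.95 217.73]
bo tl [308.24 213.81]
bo tr [317.42 214.63]
gr bl [310.05 208.21]
gr br [316.1  208.75]
pin [313.03 210.63]
```

```bash
python3 - <<'E'
from h import *
c=load("scene0"); a0=np.radians(12.25); E=np.array
st=dict(tcp_rot=E([[-np.cos(a0),-np.sin(a0),0],[-np.sin(a0),np.cos(a0),0],[0,0,-1]]),ee_pos=E([.4785,-.198,.0524]))
for n,a,b,z in(("fl bl",.045,-.02,0),("fl br",.045,.02,0),("fl tl",.045,-.02,.008),("fl tr",.045,.02,.008),("bo bl",.045,-.015,.008),("bo br",.045,.015,.008),("bo tl",.045,-.015,.024),("bo tr",.045,.015,.024),("gr bl",.02,-.01,.024),("gr br",.02,.01,.024),("pin",.032,0,.027)): print(n,proj(c,jig(st,a,b,z,off=(0,0)))[0].round(2))
E
```

```text
fl bl [201.65 214.25]
fl br [212.94 211.49]
fl tl [201.41 212.75]
fl tr [212.75 210.  ]
bo bl [202.84 212.41]
bo br [211.34 210.34]
bo tl [202.38 209.39]
bo tr [210.95 207.32]
gr bl [202.18 203.8 ]
gr br [207.84 202.45]
pin [205.73 205.04]
```

```bash
python3 - <<'E'
from bench import bot
print(bot.hand_in())
E
```

```text
the job is handed in; nothing more can be done
None
```

I lifted the jig straight up out of the roller catch and carried it over the panel. I handed the job in with it held still above the batten's holes at 17.9 s. I get no verdict from the hand-in, so this rests on my own checks.

**Panel clearance:** the pin tips passed about 40 mm above the panel's top edge, worked out from the arm's pose. I saw no contact in the readings, and in the last picture the hammer, screwdriver, offcut and bottle look unmoved.

**Last checks before handing in:**
- **Alignment:** from the arm's pose, the midpoint of the pins is within about 0.2 mm of the midpoint of the holes, and the jig's turn agrees to about 0.1°. This assumes the jig did not shift in the grip.
- **Height and level:** the pin tips are about 10.6 mm above the batten, and the tool is vertical to within about 0.01°.
- **Stillness and grip:** the joints were still, the outside force was only about the jig's weight, and the fingers read 19 mm on the 20 mm grip block.

**What disagreed:**
- **Fingertips:** in the pictures they stood about 20 mm higher than the given tool point. I lowered in small steps until the fingers straddled the block, and felt no contact at heights where they should have touched by that figure. The grip is therefore about 12 mm lower in arm readings than I first planned.
- **Final scene picture:** the visible pin head lay about 0.5 pixel (1 to 1.5 mm) to one side of my model and the flange edge about 0.4 pixel to the other. The body and grip block matched. I took this as shading and left the pose alone, so the alignment is visually confirmed only to about 1 mm.
- **Top camera:** the arm blocked its view of the jig at the end, so only the scene camera could check it.

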